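# Put the stacked kitchen tins away in their trays

### The job

Take the stack of tins apart from the top, one tin at a time, and stand each tin flat and roughly centred in the wooden tray made for its shape and size: small round, large round, square and long. Set the tins down rather than dropping them, tip none over, and leave the egg cup and the salt shaker where they stand.

Things in the scene. Friction and masses are not known exactly. Their poses are not given: they have to be found in the camera images.
- small_tin: White enamel small round tin with a pale wooden lid set 3 to 4 mm in from its edge; 32 mm in diameter, 50 mm high, about 90 g. Closed, solid and upright; the lid does not come off. Origin: centre of its underside, z up. Top of the stack: stands on the large round tin, up to 4 mm off its centre.
- round_tin: White enamel large round tin with a pale wooden lid set 3 to 4 mm in from its edge; 48 mm in diameter, 44 mm high, about 140 g. Closed, solid and upright; the lid does not come off. Origin: centre of its underside, z up. Stands on the square tin, up to 5 mm off its centre.
- square_tin: White enamel square tin with a pale wooden lid set 3 to 4 mm in from its edge; 60 x 60 mm, 48 mm high, about 220 g. Closed, solid and upright; the lid does not come off. Origin: centre of its underside, z up, x and y square to its sides. Stands on the long tin, anywhere up to 45 mm from the middle of its length, turned up to 0.25 rad from it.
- long_tin: White enamel long tin with a pale wooden lid set 3 to 4 mm in from its edge; 170 mm along its x, 66 mm along its y, 55 mm high, about 400 g. Closed, solid and upright; the lid does not come off. Origin: centre of its underside, z up, x along its length. Bottom of the stack: stands on the worktop.
- small_tray: Fixed open wooden drawer tray, the small round one, 60 mm in outer diameter, 52 mm inside; walls 4 mm thick, rim 12 mm above the worktop, floor 4 mm thick; it leaves the small round tin 10 mm of play on every side. Origin: centre of its underside, on the worktop, z up.
- round_tray: Fixed open wooden drawer tray, the large round one, 76 mm in outer diameter, 68 mm inside; walls 4 mm thick, rim 12 mm above the worktop, floor 4 mm thick; it leaves the large round tin 10 mm of play on every side. Origin: centre of its underside, on the worktop, z up.
- square_tray: Fixed open wooden drawer tray, the square one, 88 x 88 mm outside, 80 x 80 mm inside; walls 4 mm thick, rim 12 mm above the worktop, floor 4 mm thick; it leaves the square tin 10 mm of play on every side. Origin: centre of its underside, on the worktop, z up, x and y square to its sides (the tin may go in any of four ways round).
- long_tray: Fixed open wooden drawer tray, the long one, 198 x 94 mm outside, 190 x 86 mm inside; walls 4 mm thick, rim 12 mm above the worktop, floor 4 mm thick; it leaves the long tin 10 mm of play on every side. Origin: centre of its underside, on the worktop, z up, x along its length (the tin may go in either way round).
- egg_cup: Bystander, to be left alone: white ceramic egg cup, loose, 42 mm in diameter, 52 mm high, standing beyond the things to the robot's left of the middle. Origin: centre of its underside.
- salt_shaker: Bystander, to be left alone: dark wooden salt shaker, loose, 34 mm in diameter, 64 mm high, standing beyond the things to the robot's right of the middle. Origin: centre of its underside.
Not all that is in view belongs to the job. Leave any red or turquoise look-alike of the round_tin alone.

How it is judged:
By the outcome, as a careful person would: the job done as asked, in the order asked, and still so for the second after the job is handed in, with the robot touching nothing.
It also fails if it takes over 128 s, if anything falls off the work surface, if the arm or the gripper's body presses on something with over 40 N, if the wrist force passes 120 N, or if a joint passes its speed limit or range.

### The arm

A 7-joint arm with a two-finger parallel gripper is mounted at the origin on the work surface. World frame = base frame: x ahead of the robot, y to its left, z up, the work surface at z = 0. Lengths are in mm, angles in rad, forces in N, time in s.
With the tool pointing down it reaches from about 400 to 850 mm from the base axis. Payload 10.4 kg.
Tool frame: the origin (TCP) lies at the very end of the fingers, on their centre line; the grasp point (between the pads) lies 19 mm behind it; z points along the fingers, y is the line along which they close (so a half turn about z gives the same grasp; the last joint's range is limited). The gripper opens to 87 mm and grips with 3 to 60 N. Pads are 19 mm wide; open, the fingers measure 117 mm over their backs; the gripper's body (75 mm by 190 mm) begins 51 mm behind the grasp point.
Start: joints at [1.295, 0.332, -0.065, 1.46, 0.022, 1.35, -0.088], TCP at [156.343, -605.152, 222.576] pointing down, gripper open.
Joint ranges: [-2.6, 2.6], [-0.5, 2.12], [-1.47, 1.34], [0.16, 2.42], [-1.27, 4.41], [0.06, 2.06], [-2.6, 2.6]. Speed limits (rad/s): [2.22, 2.22, 2.79, 2.79, 3.14, 3.14, 3.14].

### API

Orientations are given as a unit quaternion [x, y, z, w].
In Python, from station import sensors, grab_frame, workorder gives the robot as it stands. The module is installed in compiled form; this text tells all that it offers.
- The arm moves only by the tool servo_tool, never from a script. Its argument "plan" is one flat list of numbers, 7 for each row, row after row: the shift along the tool's x, y, z normalised to -1 to 1, where 1 is 15 cm, then the turn, a rotation vector about the tool's x, y, z normalised to -1 to 1, where 1 is 2 pi rad, then the gripper command: -1 is shut, 1 is fully open, values between are in proportion. In form: [dx, dy, dz, ax, ay, az, claw, dx, dy, dz, ax, ay, az, claw, ...]. A call has 1 to 8 rows; each row shifts and turns the commanded pose from where the row before left it, along the tool's axes as they then stand; what a row does not reach is not made up. A row lasts 1/8 s, in which the tool goes at most 62.5 mm and 10.7 degrees, less where a joint would pass 70% of its speed; a pose out of reach is approached as far as the arm can. A call with a number of a shift or a turn outside -1 to 1 is refused whole. A call with a gripper value outside its range is refused whole. The fingers move at their own pace and stop on an object; "force" is the grip in N (left out, the last holds). Time passes only in rows, so rows that do not move let the fingers close. It gives the time, the measured TCP pose, the force, the opening and the grip force at its end, in the units of the state.
- sensors.get_state(): the state, without advancing time (a new reading comes with each control period).
- grab_frame(name): name is "scene" or "top" or "wrist"; returns a dict with "color" (400x640x3 uint8, red, green, blue), "intrinsics" (3x3 intrinsics, pixels), "D" ([k1, k2, p1, p2, k3] as OpenCV has them; the pictures are not rectified), "extrinsics" (4x4, takes a point from camera to world coordinates); the wrist camera has in their place "T_tool_cam" (4x4, takes a point from camera to tool coordinates, whose origin is the TCP and whose axes are the flange's). Camera axes: x right, y down, z forward; pixel columns grow to the right and rows downward; lengths in mm; the calibration is good to about 2 mm. A picture is of the moment at which its call begins: read the wrist's pose just before it. There is no depth.
- workorder.close_job(): hands the job in; it is judged then, once.
The state is a dict: "clock": time; "q": joint angles; "qd": joint speeds; "tau": joint torques, N m; "tcp_pos": TCP position; "tool_rot": TCP orientation; "wrist_force": force on the tool from outside, world axes, zero at the start; "torque": the same for the moment, N m; "opening": opening from 0.0 (shut) to 1.0 (fully open); "gripper_force": force on a finger pad.
Only numpy, scipy, OpenCV 4.12 (cv2) and the standard library are available. Lean on these libraries where they do the work, as an engineer would, in place of code of your own. Each camera call takes 0.05 s, during which the arm holds its last target. There are 200 camera calls.

## Working session

There is one attempt and no reset: what is moved stays moved. The work goes in short steps, Python scripts to look and compute and a tool call to move; the robot and the scene stay as the last step left them, time stands still between calls to the robot, and variables do not carry over. Pictures are saved under pics/ and viewed, at most 14 in all, crops included, and the job is handed in when it is done.

Besides the shell and the picture viewer there is one more tool, called after "Request:" in YAML: its name, and indented under it one key for each argument. servo_tool: Moves the arm, as the interface text tells. Its arguments: {"type":"object","properties":{"plan":{"type":"array"},"force":{"type":"number"}},"required":["plan"]}

```bash
mkdir -p pics
cat > h.py <<'E'
import numpy as np, cv2
from station import sensors, grab_frame
def snap(n,f):
    d=grab_frame(n); cv2.imwrite('pics/'+f,d['color'][:,:,::-1]); np.savez('pics/'+f[:-4]+'.npz',**d); return d
def rays(d,px,T=None):
    T=np.array(d['extrinsics']) if T is None else T
    u=cv2.undistortPoints(np.array(px,float).reshape(-1,1,2),np.array(d['intrinsics']),np.array(d['D'])).reshape(-1,2)
    return T[:3,3],np.c_[u,np.ones(len(u))]@T[:3,:3].T
def onz(d,px,z,T=None):
    o,r=rays(d,px,T); return o+r*((z-o[2])/r[:,2])[:,None]
E
python3 - <<'E'
from h import *
for n in('scene','top'):
    d=snap(n,n+'0.png'); print(n,np.round(d['extrinsics'],3).tolist(),np.round(d['intrinsics'],1).tolist())
s=sensors.get_state();print(s)
E
```

```text
scene [[0.458, 0.593, -0.662, 1300.649], [0.889, -0.315, 0.333, -425.367], [-0.011, -0.741, -0.672, 870.666], [0.0, 0.0, 0.0, 1.0]] [[397.6, 0.0, 316.2], [0.0, 397.6, 200.5], [0.0, 0.0, 1.0]]
top [[0.006, -0.978, 0.209, 300.958], [-1.0, -0.005, 0.004, -65.636], [-0.003, -0.209, -0.978, 1304.118], [0.0, 0.0, 0.0, 1.0]] [[369.6, 0.0, 314.2], [0.0, 369.6, 206.1], [0.0, 0.0, 1.0]]
{'clock': 0.1, 'q': array([ 1.2953742 ,  0.33278305, -0.06471388,  1.46085253,  0.02158244,
        1.34987006, -0.08850402]), 'qd': array([ 0.00036077, -0.00064975, -0.00076036, -0.00076903,  0.00160129,
       -0.00100135,  0.00196041]), 'tau': array([ 1.54737725e-03, -6.24545860e+01,  2.46878219e-02, -3.90718997e+01,
       -6.13767863e-02,  3.64577549e-02,  1.33019739e-04]), 'tcp_pos': array([ 156.26354033, -604.80436437,  221.85181201]), 'tool_rot': array([ 9.92019036e-01,  1.26086720e-01, -9.29665949e-05, -6.02094847e-04]), 'wrist_force': array([0.19090256, 0.14529048, 0.44077758]), 'torque': array([0.05785649, 0.0026137 , 0.00947045]), 'gripper_force': 0.0, 'opening': 1.0008747437307528}
```

View pics/top0.png

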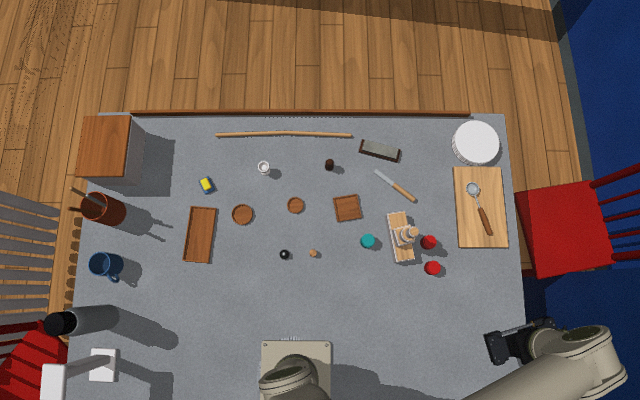

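View pics/scene0.png

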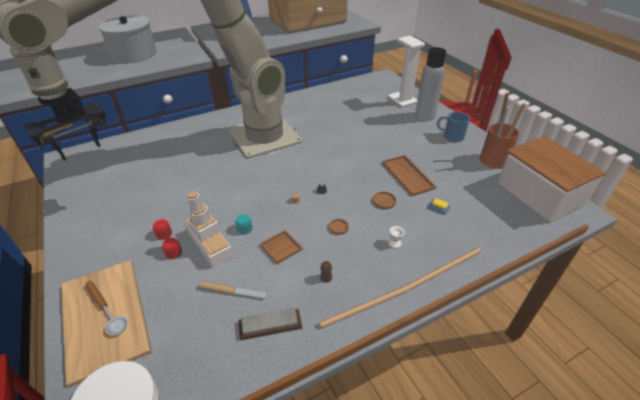

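The top view shows the stack at (402,235), and the long, round, small and square trays at (200,235), (242,214), (296,205) and (347,208). The look-alikes are at (368,241), (429,242) and (433,268), the egg cup at (264,167) and the shaker at (329,164). The scene view shows the same stack at (205,230).

Run:
```python
from h import *
d=np.load('pics/top0.npz'); im=d['color']
def mk(c,x0,y0,x1,y1): return cv2.resize(c[y0:y1,x0:x1],None,fx=6,fy=6,interpolation=cv2.INTER_CUBIC)
a=mk(im,375,200,445,285); s=np.load('pics/scene0.npz')['color']; b=mk(s,175,185,235,270)
cv2.imwrite('pics/c.png',np.hstack([a,b])[:,:800,::-1])
hsv=cv2.cvtColor(im,cv2.COLOR_RGB2HSV)
m=cv2.inRange(hsv,(3,90,40),(18,255,190)); m[:190]=0;m[275:]=0;m[:,:180]=0;m[:,375:]=0
cs,_=cv2.findContours(m,cv2.RETR_EXTERNAL,cv2.CHAIN_APPROX_NONE)
for c in cs:
    if cv2.contourArea(c)<60: continue
    P=onz(d,c.reshape(-1,2),12)[:,:2].astype(np.float32); r=cv2.minAreaRect(P); print(cv2.contourArea(c),np.round(r[0]),np.round(r[1]),round(r[2],1),np.round(cv2.minEnclosingCircle(P)[0]))
for n,p in dict(teal=(368,239),red1=(429,240),red2=(433,266),egg=(264,165),salt=(329,162),t=(284,254),t2=(313,253)).items(): print(n,np.round(onz(d,[p],40)[0,:2]))
```

```text
1392.0 [475. 348.] [ 96. 197.] 85.1 [475. 350.]
317.0 [548. 198.] [73. 72.] 2.3 [548. 200.]
185.5 [583.  11.] [55. 54.] 0.3 [583.   9.]
555.0 [ 574. -176.] [89. 89.] 10.0 [ 574. -175.]
teal [ 457. -245.]
red1 [ 454. -457.]
red2 [ 365. -466.]
egg [722. 121.]
salt [ 734. -112.]
t [404.  42.]
t2 [408. -57.]
```

View pics/c.png

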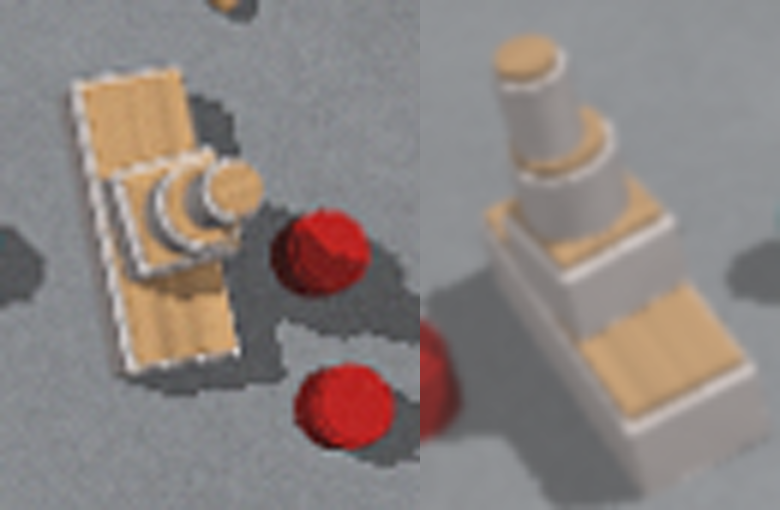

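The crop shows the long lid with corners near (73,82), (180,68), (240,352) and (130,372). The square lid is at about (175,212), and the small lid is centred at (233,187).

```bash
cat >> h.py <<'E'
from scipy.spatial.transform import Rotation as R
def pose():
    s=sensors.get_state(); T=np.eye(4); T[:3,:3]=R.from_quat(s['tool_rot']).as_matrix(); T[:3,3]=s['tcp_pos']; return s,T
def yaw(T): return np.degrees(np.arctan2(T[1,0],T[0,0]))
def go(x,y,z,yw=None):
    "remaining shift in tool axes mm and turn deg about tool z"
    s,T=pose(); d=T[:3,:3].T@(np.array([x,y,z])-T[:3,3]); cur=yaw(T)
    t=0 if yw is None else -((yw-cur+90)%180-90)
    print('tcp',np.round(T[:3,3],1),'yaw',round(cur,2),'tilt',np.round(T[:2,2],4),'open',round(s['opening']*87,1),'gf',round(s['gripper_force'],1),'t',round(s['clock'],2),'F',np.round(s['wrist_force'],1))
    print('  shift mm',np.round(d,1),'units',np.round(d/150,3),'turn',round(t,2),'deg units',round(t/360,4))
def wsnap(f):
    s,T=pose(); d=snap('wrist',f); return d,T@np.array(d['T_tool_cam'])
E
python3 - <<'E'
from h import *
d=np.load('pics/top0.npz'); f=lambda L,z:onz(d,np.array(L)/6+[374.6,199.6],z)[:,:2]
l=f([(73,82),(180,68),(240,352),(130,372)],55); print('long',l.round(),l.mean(0).round(1), cv2.minAreaRect(l.astype(np.float32)))
q=f([(108,175),(210,150),(240,240),(145,275)],103); print('sq',q.mean(0).round(1),cv2.minAreaRect(q.astype(np.float32)))
print('small',f([(233,187)],197).round(1))
s=np.load('pics/scene0.npz'); print('small scene',onz(s,[(527/6+105-.4,60/6+185-.4)],197).round(1), onz(s,[((527-420)/6+175-.4,60/6+185-.4)],197).round(1))
w,T=wsnap('w0.png'); print(np.round(w['T_tool_cam'],3),np.round(w['intrinsics']),w['D'])
go(460,-340,420,None)
E
```

```text
long [[ 545. -310.]
 [ 553. -373.]
 [ 390. -400.]
 [ 379. -337.]] [ 466.7 -355. ] ((466.88897705078125, -355.1344909667969), (167.61859130859375, 63.699825286865234), 9.172540664672852)
sq [ 464.2 -355.1] ((465.16217041015625, -355.3670959472656), (57.8179931640625, 58.546356201171875), 18.423988342285156)
small [[ 463.2 -362.1]]
small scene [[ 466.7 -363.6  197. ]] [[ 466.7 -363.6  197. ]]
[[ 1.00000e-03 -9.67000e-01 -2.55000e-01  6.82910e+01]
 [ 1.00000e+00  1.00000e-03 -0.00000e+00  7.22000e-01]
 [ 1.00000e-03 -2.55000e-01  9.67000e-01 -1.60836e+02]
 [ 0.00000e+00  0.00000e+00  0.00000e+00  1.00000e+00]] [[308.   0. 322.]
 [  0. 308. 196.]
 [  0.   0.   1.]] [0.015318 0.       0.       0.       0.      ]
tcp [ 156.2 -604.9  222. ] yaw 14.49 tilt [-0.0003  0.001 ] open 86.9 gf 0.0 t 0.15 F [ 1.  -0.6 -0.2]
  shift mm [ 360.3 -180.7 -197.9] units [ 2.402 -1.204 -1.319] turn 0 deg units 0.0
```

Request:
servo_tool:
  plan: [0.3, -0.13, -0.09, 0, 0, 0, 1, 0.3, -0.13, -0.09, 0, 0, 0, 1, 0.3, -0.13, -0.09, 0, 0, 0, 1, 0.3, -0.13, -0.09, 0, 0, 0, 1, 0.3, -0.13, -0.09, 0, 0, 0, 1, 0.3, -0.13, -0.09, 0, 0, 0, 1, 0.3, -0.13, -0.09, 0, 0, 0, 1, 0.3, -0.13, -0.09, 0, 0, 0, 1]
  force: 15

```text
clock: 1.15
tcp_pos: [466.8, -363.0, 330.9]
tool_rot: [0.992, 0.126, -0.0, 0.0]
wrist_force: [0.9, -0.3, 0.2]
opening: 1.003
gripper_force: 0.0
```

Request:
servo_tool:
  plan: [0, 0, 0, 0, 0, 0, 1, 0, 0, 0, 0, 0, 0, 1]

```text
clock: 1.4
tcp_pos: [465.4, -364.4, 330.1]
tool_rot: [0.992, 0.126, -0.0, -0.0]
wrist_force: [0.0, -0.9, 0.2]
opening: 0.996
gripper_force: 0.0
```

Run:
```python
from h import *
d,T=wsnap('w1.png'); np.save('pics/w1T.npy',T)
go(464,-363,165,9.2)
```

```text
tcp [ 464.9 -365.   330. ] yaw 14.4 tilt [-0.001  -0.0001] open 87.3 gf 0.0 t 1.45 F [-0.3 -0.5  0.2]
  shift mm [ -0.2  -2.1 165. ] units [-1.0e-03 -1.4e-02  1.1e+00] turn 5.2 deg units 0.0144
```

View pics/w1.png

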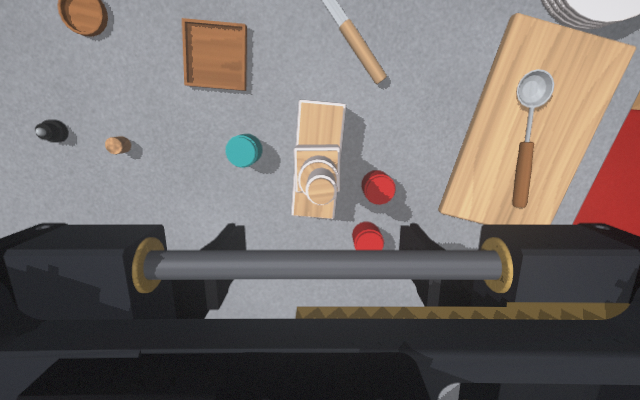

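Run:
```python
from h import *
im=np.load('pics/w1.npz')['color'][95:220,285:355]
cv2.imwrite('pics/w1c.png',cv2.resize(im,None,fx=4.8,fy=4.8,interpolation=cv2.INTER_CUBIC)[:,:,::-1])
```

```text
(no output)
```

View pics/w1c.png

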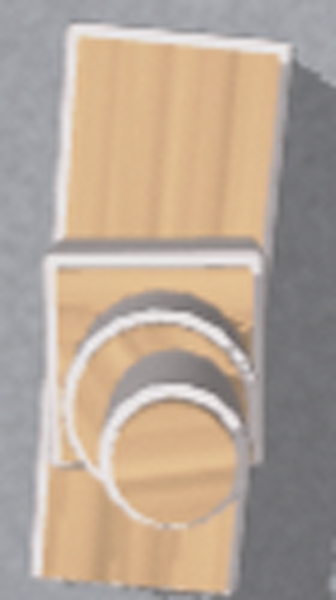

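The crop shows four lid outlines. The small rim is centred at (174,455) and the round rim at (160,404). The square corners are near (45,258), (263,252), (262,463) and (52,466), and the long corners near (70,27), (290,47), (232,592) and (33,577).

Run:
```python
from h import *
d=np.load('pics/w1.npz');T=np.load('pics/w1T.npy'); f=lambda L,z:onz(d,np.array(L)/4.8+[284.6,94.6],z,T)[:,:2]
print('small',f([(174,455),(101,455),(247,455)],197).round(1).tolist())
print('round',f([(160,404),(64,404),(256,404)],147).round(1).tolist())
for n,L,z in(('sq',[(45,258),(263,252),(262,463),(52,466)],103),('long',[(70,27),(290,47),(232,592),(33,577)],55)):
    p=f(L,z); print(n,p.round(1).tolist(),p.mean(0).round(1),cv2.minAreaRect(p.astype(np.float32)))
go(464,-363,165,9.2)
```

```text
small [[462.5, -364.4], [458.8, -350.0], [466.3, -378.9]]
round [[462.0, -360.9], [456.2, -338.9], [467.7, -383.0]]
sq [[483.1, -323.9], [498.9, -378.5], [444.2, -393.3], [429.1, -338.5]] [ 463.8 -358.6] ((463.9947204589844, -358.5128173828125), (56.64304733276367, 57.12548828125), 15.37547492980957)
long [[541.8, -313.0], [552.1, -374.5], [391.1, -400.8], [380.4, -339.7]] [ 466.3 -357. ] ((466.24169921875, -357.10382080078125), (163.78799438476562, 62.30668640136719), 9.390237808227539)
tcp [ 464.9 -365.   330. ] yaw 14.4 tilt [-0.001  -0.0001] open 87.3 gf 0.0 t 1.45 F [-0.3 -0.5  0.2]
  shift mm [ -0.2  -2.1 165. ] units [-1.0e-03 -1.4e-02  1.1e+00] turn 5.2 deg units 0.0144
```

Request:
servo_tool:
  plan: [0, -0.01, 0.3, 0, 0, 0, 0.3, -0.007, 0, 0.3, 0, 0, 0, 0.3, 0, 0, 0.25, 0, 0, 0, 0.3, 0, 0, 0.2, 0, 0, 0, 0.3, 0, 0, 0.05, 0, 0, 0, 0.3, 0, 0, 0, 0, 0, 0, 0.3, 0, 0, 0, 0, 0, 0, -1, 0, 0, 0, 0, 0, 0, -1]
  force: 12

```text
clock: 2.45
tcp_pos: [464.9, -363.3, 166.7]
tool_rot: [0.992, 0.126, 0.001, 0.001]
wrist_force: [-0.6, 0.9, 0.3]
opening: 0.505
gripper_force: 0.0
```

Request:
servo_tool:
  plan: [0, 0, 0, 0, 0, 0, -1, 0, 0, 0, 0, 0, 0, -1, 0, 0, 0, 0, 0, 0, -1, 0, 0, 0, 0, 0, 0, -1]

```text
clock: 2.95
tcp_pos: [464.7, -363.1, 166.0]
tool_rot: [0.992, 0.126, 0.0, 0.0]
wrist_force: [-0.5, -0.5, 4.4]
opening: 0.363
gripper_force: 12.0
```

Run:
```python
from h import *
go(583,11,260)
```

```text
tcp [ 464.7 -363.1  166. ] yaw 14.48 tilt [ 0.0007 -0.0006] open 31.6 gf 12.0 t 2.95 F [-0.5 -0.5  4.4]
  shift mm [ 208.1 -332.5  -94.1] units [ 1.388 -2.217 -0.628] turn 0 deg units 0.0
```

Request:
servo_tool:
  plan: [0, 0, -0.05, 0, 0, 0, -1, 0, 0, -0.15, 0, 0, 0, -1, 0.05, -0.1, -0.15, 0, 0, 0, -1, 0.18, -0.28, 0, 0, 0, 0, -1, 0.18, -0.28, 0, 0, 0, 0, -1, 0.18, -0.28, 0, 0, 0, 0, -1, 0.18, -0.28, 0, 0, 0, 0, -1, 0.18, -0.28, 0, 0, 0, 0, -1]

```text
clock: 3.95
tcp_pos: [546.3, -107.8, 218.2]
tool_rot: [0.992, 0.126, -0.0, 0.0]
wrist_force: [0.3, 0.5, -1.3]
opening: 0.368
gripper_force: 12.0
```

Request:
servo_tool:
  plan: [0.18, -0.28, 0, 0, 0, 0, -1, 0.15, -0.25, 0, 0, 0, 0, -1, 0.08, -0.14, 0, 0, 0, 0, -1, 0.02, -0.03, 0, 0, 0, 0, -1, 0, 0, 0, 0, 0, 0, -1, 0, 0, 0, 0, 0, 0, -1]

```text
clock: 4.7
tcp_pos: [582.2, 6.7, 218.0]
tool_rot: [0.992, 0.125, -0.0, 0.0]
wrist_force: [-0.3, 0.3, -0.3]
opening: 0.362
gripper_force: 12.0
```

Run:
```python
from h import *
d,T=wsnap('w2.png'); np.save('pics/w2T.npy',T)
im=d['color']; hsv=cv2.cvtColor(im,cv2.COLOR_RGB2HSV)
m=cv2.inRange(hsv,(3,90,40),(18,255,200)); m[225:]=0
cs,_=cv2.findContours(m,cv2.RETR_EXTERNAL,cv2.CHAIN_APPROX_NONE)
for c in cs:
    if cv2.contourArea(c)<800: continue
    P=onz(d,c.reshape(-1,2),12,T)[:,:2].astype(np.float32); r=cv2.minAreaRect(P); print(cv2.boundingRect(c),np.round(r[0],1),np.round(r[1]),round(r[2],1),np.round(cv2.minEnclosingCircle(P)[0],1))
go(583,10,24)
```

```text
(422, 179, 82, 46) [ 587.6 -171.2] [59. 91.] 10.1 [ 587.2 -171.1]
(296, 149, 48, 48) [581.6   9.2] [58. 57.] 14.4 [581.5   9.8]
(127, 130, 66, 63) [546.8 197.3] [75. 76.] 56.1 [547.2 196.8]
(0, 96, 85, 129) [498.2 331.8] [ 91. 157.] 89.2 [498.2 337.2]
(566, 1, 74, 92) [ 793.8 -270.2] [102.  55.] 74.6 [ 791. -269.]
tcp [582.3   6.8 218.1] yaw 14.36 tilt [-0.     -0.0007] open 31.6 gf 12.0 t 4.75 F [ 0.4  0.6 -0.9]
  shift mm [  1.6  -3.1 194.1] units [ 0.01  -0.02   1.294] turn 0 deg units 0.0
```

View pics/w2.png

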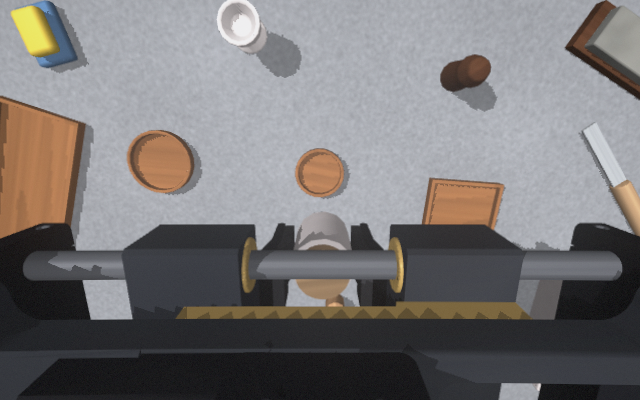

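Request:
servo_tool:
  plan: [0.01, -0.016, 0.2, 0, 0, 0, -1, 0, 0, 0.3, 0, 0, 0, -1, 0, 0, 0.3, 0, 0, 0, -1, 0, 0, 0.25, 0, 0, 0, -1, 0, 0, 0.15, 0, 0, 0, -1, 0, 0, 0.05, 0, 0, 0, -1, 0, 0, 0, 0, 0, 0, -1, 0, 0, 0, 0, 0, 0, -1]

```text
clock: 5.75
tcp_pos: [584.1, 10.9, 31.8]
tool_rot: [0.992, 0.126, 0.001, 0.0]
wrist_force: [-0.2, -0.6, -0.1]
opening: 0.361
gripper_force: 12.0
```

Request:
servo_tool:
  plan: [0, 0, 0.015, 0, 0, 0, -1, 0, 0, 0.012, 0, 0, 0, -1, 0, 0, 0.01, 0, 0, 0, -1, 0, 0, 0, 0, 0, 0, -1, 0, 0, 0, 0, 0, 0, -1]

```text
clock: 6.38
tcp_pos: [583.2, 11.1, 25.0]
tool_rot: [0.992, 0.126, -0.0, 0.0]
wrist_force: [1.1, 0.0, -1.4]
opening: 0.364
gripper_force: 12.0
```

Request:
servo_tool:
  plan: [0, 0.009, 0.006, 0, 0, 0, -1, 0, 0, 0.005, 0, 0, 0, -1, 0, 0, 0.003, 0, 0, 0, -1, 0, 0, 0, 0, 0, 0, -1, 0, 0, 0, 0, 0, 0, -1]

```text
clock: 7.0
tcp_pos: [583.6, 9.7, 23.0]
tool_rot: [0.992, 0.126, 0.0, 0.0]
wrist_force: [-1.7, 0.3, 1.8]
opening: 0.368
gripper_force: 12.0
```

Request:
servo_tool:
  plan: [0, 0, 0, 0, 0, 0, 0.4, 0, 0, 0, 0, 0, 0, 0.4, 0, 0, -0.05, 0, 0, 0, 0.4, 0, 0, -0.2, 0, 0, 0, 0.4, 0, 0, -0.4, 0, 0, 0, 0.4, 0, 0, -0.4, 0, 0, 0, 0.4, 0, 0, -0.4, 0, 0, 0, 0.4, -0.1, 0.16, -0.3, 0, 0, 0, 0.4]

```text
clock: 8.0
tcp_pos: [575.3, -14.9, 288.9]
tool_rot: [0.992, 0.128, 0.002, -0.0]
wrist_force: [0.6, -1.3, -0.3]
opening: 0.701
gripper_force: 0.0
```

Request:
servo_tool:
  plan: [-0.18, 0.28, 0, 0, 0, 0, 1, -0.2, 0.32, 0, 0, 0, 0, 1, -0.2, 0.32, 0, 0, 0, 0, 1, -0.2, 0.32, 0, 0, 0, 0, 1, -0.2, 0.32, 0, 0, 0, 0, 1, -0.2, 0.32, 0, 0, 0, 0, 1, -0.11, 0.18, 0, 0, 0, 0, 1, 0, 0, 0, 0, 0, 0, 1]

```text
clock: 9.0
tcp_pos: [463.4, -367.4, 285.5]
tool_rot: [0.992, 0.124, -0.0, 0.0]
wrist_force: [0.2, 1.3, -0.6]
opening: 1.003
gripper_force: 0.0
```

Request:
servo_tool:
  plan: [0, 0, 0, 0, 0, 0, 1, 0, 0, 0, 0, 0, 0, 1, 0, 0, 0, 0, 0, 0, 1]

```text
clock: 9.38
tcp_pos: [465.5, -363.9, 285.6]
tool_rot: [0.992, 0.127, 0.0, 0.0]
wrist_force: [-0.6, 0.4, -0.3]
opening: 1.0
gripper_force: 0.0
```

Run:
```python
from h import *
d,T=wsnap('w3.png'); np.save('pics/w3T.npy',T)
d2=snap('top','top1.png')
a=cv2.resize(d['color'][70:225,230:390],None,fx=3.75,fy=3.75,interpolation=cv2.INTER_CUBIC)
cv2.imwrite('pics/w3c.png',a[:,:,::-1]); 
b=cv2.resize(d2['color'][190:220,280:312],None,fx=6,fy=6,interpolation=cv2.INTER_CUBIC)
c=np.zeros((a.shape[0],a.shape[1]+b.shape[1],3),np.uint8);c[:,:a.shape[1]]=a;c[:b.shape[0],a.shape[1]:]=b
cv2.imwrite('pics/w3c.png',c[:,:,::-1]); print(c.shape)
go(463,-361,120)
```

```text
(581, 792, 3)
tcp [ 465.2 -364.3  285.5] yaw 14.54 tilt [ 0.0002 -0.0002] open 87.1 gf 0.0 t 9.47 F [-0.4 -0.3  0.4]
  shift mm [ -1.4  -3.7 165.5] units [-0.009 -0.025  1.104] turn 0 deg units 0.0
```

View pics/w3c.png

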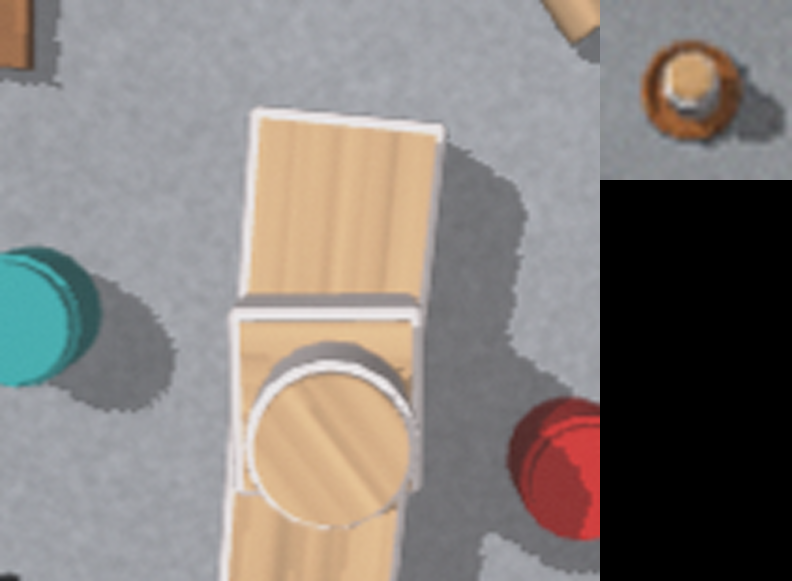

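The small tin stands centred in its tray (inset at top right). The round lid is centred at about (331,443) and the square's top corners are at (232,312) and (420,310).

Run:
```python
from h import *
d=np.load('pics/w3.npz');T=np.load('pics/w3T.npy'); f=lambda L,z:onz(d,np.array(L)/3.75+[229.6,69.6],z,T)[:,:2]
p=f([(331,443),(246,443),(416,443)],147);print('round',p.round(1).tolist(),np.linalg.norm(p[1]-p[2]))
p=f([(230,309),(421,307),(421,490),(234,493)],103);print('sq',p.round(1).tolist(),p.mean(0),cv2.minAreaRect(p.astype(np.float32)))
p=f([(252,108),(443,127)],55);print('long',p.round(1).tolist(),np.linalg.norm(p[1]-p[0]))
go(*f([(331,443)],147)[0],120)
```

```text
round [[462.4, -360.9], [456.7, -339.0], [468.1, -382.8]] 45.30448958571659
sq [[484.1, -323.7], [499.0, -378.4], [444.8, -393.5], [429.2, -337.8]] [ 464.29312032 -358.33806262] ((464.28948974609375, -358.0363464355469), (56.6710205078125, 57.80221939086914), 15.557947158813477)
long [[542.4, -312.6], [552.3, -374.0]] 62.16770206323166
tcp [ 465.2 -364.3  285.5] yaw 14.54 tilt [ 0.0002 -0.0002] open 87.1 gf 0.0 t 9.47 F [-0.4 -0.3  0.4]
  shift mm [ -2.   -4.  165.5] units [-0.013 -0.027  1.104] turn 0 deg units 0.0
```

Request:
servo_tool:
  plan: [-0.013, -0.027, 0.2, 0, 0, 0, 1, 0, 0, 0.3, 0, 0, 0, 1, 0, 0, 0.3, 0, 0, 0, 1, 0, 0, 0.2, 0, 0, 0, 1, 0, 0, 0.1, 0, 0, 0, 1, 0, 0, 0, 0, 0, 0, 1, 0, 0, 0, 0, 0, 0, 1]
  force: 15

```text
clock: 10.35
tcp_pos: [462.9, -361.8, 121.9]
tool_rot: [0.992, 0.126, 0.001, 0.001]
wrist_force: [1.1, 0.2, -0.3]
opening: 0.998
gripper_force: 0.0
```

Request:
servo_tool:
  plan: [0, 0, 0, 0, 0, 0, -1, 0, 0, 0, 0, 0, 0, -1, 0, 0, 0, 0, 0, 0, -1, 0, 0, 0, 0, 0, 0, -1, 0, 0, 0, 0, 0, 0, -1, 0, 0, 0, 0, 0, 0, -1]

```text
clock: 11.1
tcp_pos: [462.1, -361.2, 120.4]
tool_rot: [0.992, 0.126, -0.0, -0.0]
wrist_force: [-0.1, 1.0, 0.4]
opening: 0.547
gripper_force: 15.0
```

Run:
```python
from h import *
go(548,197.5,170)
```

```text
tcp [ 462.1 -361.2  120.4] yaw 14.49 tilt [-0.      0.0002] open 47.6 gf 15.0 t 11.1 F [-0.1  1.   0.4]
  shift mm [ 223.  -519.4  -49.5] units [ 1.487 -3.463 -0.33 ] turn 0 deg units 0.0
```

Request:
servo_tool:
  plan: [0, 0, -0.05, 0, 0, 0, -1, 0, 0, -0.12, 0, 0, 0, -1, 0.05, -0.12, -0.18, 0, 0, 0, -1, 0.1, -0.23, 0, 0, 0, 0, -1, 0.15, -0.35, 0, 0, 0, 0, -1, 0.15, -0.35, 0, 0, 0, 0, -1, 0.15, -0.35, 0, 0, 0, 0, -1, 0.15, -0.35, 0, 0, 0, 0, -1]

```text
clock: 12.1
tcp_pos: [505.8, -77.4, 174.5]
tool_rot: [0.992, 0.126, 0.001, 0.001]
wrist_force: [1.4, -0.0, -1.5]
opening: 0.544
gripper_force: 15.0
```

Request:
servo_tool:
  plan: [0.15, -0.35, 0, 0, 0, 0, -1, 0.15, -0.35, 0, 0, 0, 0, -1, 0.15, -0.35, 0, 0, 0, 0, -1, 0.15, -0.35, 0, 0, 0, 0, -1, 0.15, -0.35, 0, 0, 0, 0, -1, 0.1, -0.23, 0, 0, 0, 0, -1, 0.03, -0.07, 0, 0, 0, 0, -1, 0, 0, 0, 0, 0, 0, -1]

```text
clock: 13.1
tcp_pos: [556.4, 251.8, 173.4]
tool_rot: [0.992, 0.126, 0.0, 0.0]
wrist_force: [-0.4, 0.0, -1.2]
opening: 0.543
gripper_force: 15.0
```

Request:
servo_tool:
  plan: [0, 0, 0, 0, 0, 0, -1, 0, 0, 0, 0, 0, 0, -1]

```text
clock: 13.35
tcp_pos: [556.7, 250.1, 173.1]
tool_rot: [0.992, 0.125, 0.0, 0.0]
wrist_force: [0.2, 0.4, -1.7]
opening: 0.547
gripper_force: 15.0
```

Run:
```python
from h import *
go(547.2,197.4,25)
d,T=wsnap('w4.png')
hsv=cv2.cvtColor(d['color'],cv2.COLOR_RGB2HSV)
m=cv2.inRange(hsv,(3,90,40),(18,255,200)); m[225:]=0
cs,_=cv2.findContours(m,cv2.RETR_EXTERNAL,cv2.CHAIN_APPROX_NONE)
for c in cs:
    if cv2.contourArea(c)<800: continue
    P=onz(d,c.reshape(-1,2),12,T)[:,:2].astype(np.float32); r=cv2.minAreaRect(P); print(cv2.boundingRect(c),np.round(r[0],1),np.round(r[1]),round(r[2],1),np.round(cv2.minEnclosingCircle(P)[0],1))
```

```text
tcp [556.7 250.1 173.1] yaw 14.36 tilt [ 0.0005 -0.0008] open 47.6 gf 15.0 t 13.35 F [ 0.2  0.4 -1.7]
  shift mm [-22.3  48.5 148.1] units [-0.149  0.324  0.988] turn 0 deg units 0.0
(507, 186, 61, 39) [590.4  21.1] [40. 62.] 38.8 [584.   15.4]
(331, 167, 68, 58) [553.5 196.3] [76. 58.] 59.7 [547.6 199.8]
(176, 131, 109, 94) [519.6 343.8] [ 94. 108.] 85.4 [519.5 343.8]
```

Request:
servo_tool:
  plan: [-0.1, 0.2, 0, 0, 0, 0, -1, -0.049, 0.124, 0.1, 0, 0, 0, -1, 0, 0, 0.25, 0, 0, 0, -1, 0, 0, 0.25, 0, 0, 0, -1, 0, 0, 0.2, 0, 0, 0, -1, 0, 0, 0.12, 0, 0, 0, -1, 0, 0, 0.03, 0, 0, 0, -1, 0, 0, 0, 0, 0, 0, -1]

```text
clock: 14.4
tcp_pos: [547.2, 199.2, 31.1]
tool_rot: [0.992, 0.126, 0.0, -0.0]
wrist_force: [0.1, -0.1, -1.7]
opening: 0.548
gripper_force: 15.0
```

Request:
servo_tool:
  plan: [0, 0, 0, 0, 0, 0, -1, 0, 0, 0, 0, 0, 0, -1]

```text
clock: 14.65
tcp_pos: [547.2, 199.2, 31.2]
tool_rot: [0.992, 0.126, 0.001, -0.0]
wrist_force: [-0.1, -0.7, -2.4]
opening: 0.547
gripper_force: 15.0
```

Request:
servo_tool:
  plan: [0, 0.01, 0.025, 0, 0, 0, -1, 0, 0, 0.018, 0, 0, 0, -1, 0, 0, 0.01, 0, 0, 0, -1, 0, 0, 0.006, 0, 0, 0, -1, 0, 0, 0.004, 0, 0, 0, -1, 0, 0, 0, 0, 0, 0, -1, 0, 0, 0, 0, 0, 0, -1]

```text
clock: 15.52
tcp_pos: [547.1, 197.7, 21.3]
tool_rot: [0.992, 0.126, 0.0, 0.0]
wrist_force: [-2.9, -0.8, 6.9]
opening: 0.549
gripper_force: 15.0
```

Request:
servo_tool:
  plan: [0, 0, 0, 0, 0, 0, 0.75, 0, 0, 0, 0, 0, 0, 0.75, 0, 0, -0.05, 0, 0, 0, 0.75, 0, 0, -0.2, 0, 0, 0, 0.75, 0, 0, -0.38, 0, 0, 0, 0.75, 0, 0, -0.38, 0, 0, 0, 0.75, 0, 0, -0.38, 0, 0, 0, 0.75, -0.08, 0.2, -0.3, 0, 0, 0, 0.75]

```text
clock: 16.52
tcp_pos: [542.6, 167.9, 277.6]
tool_rot: [0.992, 0.128, 0.001, -0.001]
wrist_force: [1.1, -1.1, -0.4]
opening: 0.876
gripper_force: 0.0
```

Request:
servo_tool:
  plan: [-0.15, 0.35, 0, 0, 0, 0, 1, -0.15, 0.35, 0, 0, 0, 0, 1, -0.15, 0.35, 0, 0, 0, 0, 1, -0.15, 0.35, 0, 0, 0, 0, 1, -0.15, 0.35, 0, 0, 0, 0, 1, -0.15, 0.35, 0, 0, 0, 0, 1, -0.15, 0.35, 0, 0, 0, 0, 1, -0.15, 0.35, 0, 0, 0, 0, 1]

```text
clock: 17.52
tcp_pos: [473.4, -287.7, 275.2]
tool_rot: [0.992, 0.126, 0.0, 0.0]
wrist_force: [1.0, -0.1, -0.7]
opening: 1.0
gripper_force: 0.0
```

Request:
servo_tool:
  plan: [-0.15, 0.35, 0, 0, 0, 0, 1, -0.03, 0.1, 0, 0, 0, 0, 1, 0, 0, 0, 0, 0, 0, 1, 0, 0, 0, 0, 0, 0, 1, 0, 0, 0, 0, 0, 0, 1]

```text
clock: 18.15
tcp_pos: [465.3, -356.6, 274.9]
tool_rot: [0.992, 0.127, 0.0, 0.0]
wrist_force: [-0.5, -0.5, -0.2]
opening: 1.001
gripper_force: 0.0
```

Run:
```python
from h import *
d,T=wsnap('w5.png'); np.save('pics/w5T.npy',T)
d2=snap('top','top2.png')
a=cv2.resize(d['color'][70:225,230:390],None,fx=3.75,fy=3.75,interpolation=cv2.INTER_CUBIC)
b=cv2.resize(d2['color'][196:230,226:258],None,fx=6,fy=6,interpolation=cv2.INTER_CUBIC)
c=np.zeros((a.shape[0],a.shape[1]+b.shape[1],3),np.uint8);c[:,:a.shape[1]]=a;c[:b.shape[0],a.shape[1]:]=b
cv2.imwrite('pics/w5c.png',c[:,:,::-1])
go(464,-359,75,15.4)
```

```text
tcp [ 465.  -357.2  274.8] yaw 14.58 tilt [ 0.0004 -0.0003] open 87.0 gf 0.0 t 18.25 F [ 0.5 -0.2 -0.5]
  shift mm [ -1.5   1.4 199.8] units [-0.01   0.009  1.332] turn -0.82 deg units -0.0023
```

View pics/w5c.png

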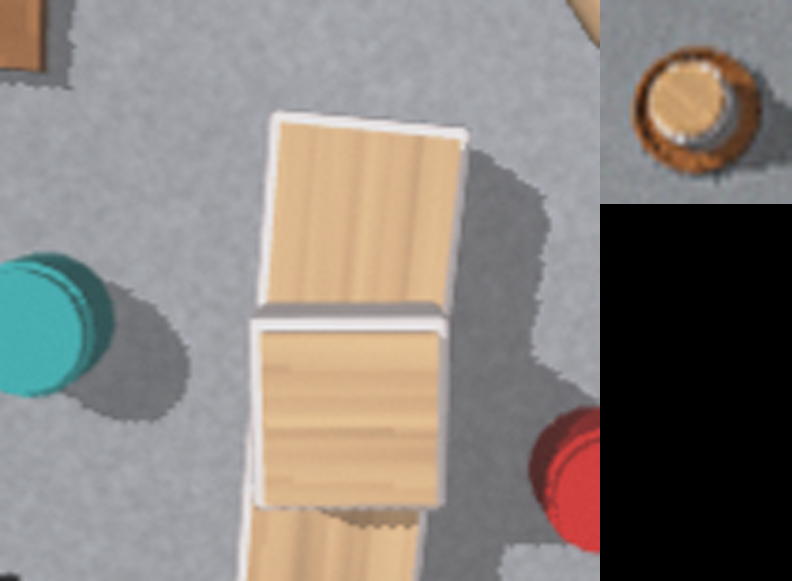

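The round tin stands in its tray. The square lid corners are at (250,318), (446,318), (444,508) and (255,508), and the long lid's far corners at (272,113) and (468,131).

Run:
```python
from h import *
d=np.load('pics/w5.npz');T=np.load('pics/w5T.npy'); f=lambda L,z:onz(d,np.array(L)/3.75+[229.6,69.6],z,T)[:,:2]
p=f([(250,318),(446,318),(444,508),(255,508)],103);print('sq',p.round(1).tolist(),p.mean(0),cv2.minAreaRect(p.astype(np.float32)))
go(*p.mean(0),75,15)
```

```text
sq [[484.4, -323.3], [498.7, -377.9], [443.7, -392.9], [429.3, -338.0]] [ 464.02557565 -358.02403082] ((464.0501708984375, -358.113525390625), (57.27257537841797, 56.786598205566406), 14.953574180603027)
tcp [ 465.  -357.2  274.8] yaw 14.58 tilt [ 0.0004 -0.0003] open 87.0 gf 0.0 t 18.25 F [ 0.5 -0.2 -0.5]
  shift mm [ -1.2   0.5 199.8] units [-0.008  0.003  1.332] turn -0.42 deg units -0.0012
```

Request:
servo_tool:
  plan: [-0.008, 0.003, 0.2, 0, 0, -0.001, 1, 0, 0, 0.35, 0, 0, 0, 1, 0, 0, 0.35, 0, 0, 0, 1, 0, 0, 0.28, 0, 0, 0, 1, 0, 0, 0.13, 0, 0, 0, 1, 0, 0, 0.035, 0, 0, 0, 1, 0, 0, 0, 0, 0, 0, 1, 0, 0, 0, 0, 0, 0, 1]
  force: 20

```text
clock: 19.25
tcp_pos: [464.4, -359.5, 74.3]
tool_rot: [0.992, 0.129, 0.001, 0.001]
wrist_force: [-0.2, -0.2, -0.2]
opening: 0.998
gripper_force: 0.0
```

Request:
servo_tool:
  plan: [0, 0, 0, 0, 0, 0, -1, 0, 0, 0, 0, 0, 0, -1, 0, 0, 0, 0, 0, 0, -1, 0, 0, 0, 0, 0, 0, -1, 0, 0, 0, 0, 0, 0, -1]

```text
clock: 19.88
tcp_pos: [463.5, -358.8, 72.8]
tool_rot: [0.992, 0.129, -0.0, -0.0]
wrist_force: [-0.4, 0.7, 2.8]
opening: 0.69
gripper_force: 20.0
```

Run:
```python
from h import *
go(574,-174,140,10)
```

```text
tcp [ 463.5 -358.8   72.8] yaw 14.85 tilt [-0.      0.0001] open 60.0 gf 20.0 t 19.88 F [-0.4  0.7  2.8]
  shift mm [ 154.2 -150.3  -67.2] units [ 1.028 -1.002 -0.448] turn 4.85 deg units 0.0135
```

Request:
servo_tool:
  plan: [0, 0, -0.05, 0, 0, 0, -1, 0, 0, -0.15, 0, 0, 0, -1, 0, 0, -0.3, 0, 0, 0.0065, -1, 0, 0, -0.3, 0, 0, 0.007, -1, 0.07, -0.085, -0.15, 0, 0, 0, -1, 0.2, -0.23, 0, 0, 0, 0, -1, 0.25, -0.28, 0, 0, 0, 0, -1, 0.22, -0.25, 0, 0, 0, 0, -1]

```text
clock: 20.88
tcp_pos: [551.6, -213.1, 215.6]
tool_rot: [0.996, 0.087, 0.0, 0.0]
wrist_force: [1.1, -0.6, -2.5]
opening: 0.684
gripper_force: 20.0
```

Request:
servo_tool:
  plan: [0.15, -0.17, 0, 0, 0, 0, -1, 0.05, -0.07, 0, 0, 0, 0, -1, 0, 0, 0, 0, 0, 0, -1, 0, 0, 0, 0, 0, 0, -1, 0, 0, 0, 0, 0, 0, -1]

```text
clock: 21.5
tcp_pos: [573.5, -175.9, 215.2]
tool_rot: [0.996, 0.086, -0.0, 0.0]
wrist_force: [1.2, 0.1, -1.1]
opening: 0.687
gripper_force: 20.0
```

```bash
cat >> h.py <<'E'
def trays(d,T):
    hsv=cv2.cvtColor(d['color'],cv2.COLOR_RGB2HSV)
    m=cv2.inRange(hsv,(3,90,40),(18,255,200)); m[225:]=0
    for c in cv2.findContours(m,cv2.RETR_EXTERNAL,cv2.CHAIN_APPROX_NONE)[0]:
        if cv2.contourArea(c)<800: continue
        P=onz(d,c.reshape(-1,2),12,T)[:,:2].astype(np.float32); r=cv2.minAreaRect(P); print(cv2.boundingRect(c),np.round(r[0],1),np.round(r[1]),round(r[2],1))
E
python3 - <<'E'
from h import *
d,T=wsnap('w6.png'); trays(d,T); go(574,-175,30,10)
E
```

```text
(285, 138, 75, 47) [ 588.  -174.1] [55. 87.] 9.9
(142, 115, 53, 51) [583.1   4. ] [58. 55.] 26.7
(0, 109, 41, 64) [545.5 173.1] [44. 76.] 84.9
tcp [ 573.6 -175.5  215.3] yaw 9.88 tilt [-0.0001 -0.0005] open 59.4 gf 20.0 t 21.55 F [-0.1 -0.5 -1.8]
  shift mm [  0.5  -0.6 185.3] units [ 0.003 -0.004  1.235] turn -0.12 deg units -0.0003
```

View pics/w6.png

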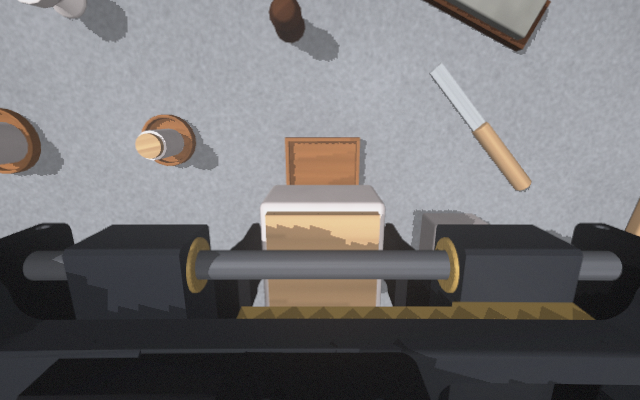

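The square tray is squarely ahead, at (285–360, 138–185), with the tin held above it; the small tin stands in its tray.

Request:
servo_tool:
  plan: [-0.003, 0.003, 0.15, 0, 0, 0, -1, 0, 0, 0.3, 0, 0, 0, -1, 0, 0, 0.3, 0, 0, 0, -1, 0, 0, 0.27, 0, 0, 0, -1, 0, 0, 0.15, 0, 0, 0, -1, 0, 0, 0.06, 0, 0, 0, -1, 0, 0, 0, 0, 0, 0, -1, 0, 0, 0, 0, 0, 0, -1]

```text
clock: 22.55
tcp_pos: [574.6, -175.1, 32.0]
tool_rot: [0.996, 0.087, 0.001, 0.0]
wrist_force: [0.5, 0.4, -1.9]
opening: 0.689
gripper_force: 20.0
```

Request:
servo_tool:
  plan: [0, 0, 0.022, 0, 0, 0, -1, 0, 0, 0.016, 0, 0, 0, -1, 0, 0, 0.01, 0, 0, 0, -1, 0, 0, 0.004, 0, 0, 0, -1, 0, 0, 0, 0, 0, 0, -1, 0, 0, 0, 0, 0, 0, -1]

```text
clock: 23.3
tcp_pos: [573.8, -174.8, 23.0]
tool_rot: [0.996, 0.087, 0.0, 0.0]
wrist_force: [-0.2, 1.4, -1.7]
opening: 0.689
gripper_force: 20.0
```

Request:
servo_tool:
  plan: [-0.004, 0.007, 0.005, 0, 0, 0, -1, 0, 0, 0.004, 0, 0, 0, -1, 0, 0, 0.002, 0, 0, 0, -1, 0, 0, 0, 0, 0, 0, -1, 0, 0, 0, 0, 0, 0, -1]

```text
clock: 23.92
tcp_pos: [573.3, -176.2, 21.8]
tool_rot: [0.996, 0.087, -0.0, 0.0]
wrist_force: [-3.0, -0.3, 5.7]
opening: 0.685
gripper_force: 20.0
```

Request:
servo_tool:
  plan: [0, 0, 0, 0, 0, 0, 1, 0, 0, 0, 0, 0, 0, 1, 0, 0, 0, 0, 0, 0, 1, 0, 0, -0.05, 0, 0, 0, 1, 0, 0, -0.2, 0, 0, 0, 1, 0, 0, -0.38, 0, 0, 0, 1, 0, 0, -0.38, 0, 0, 0, 1, -0.05, 0.06, -0.35, 0, 0, 0, 1]

```text
clock: 24.92
tcp_pos: [567.8, -185.0, 228.1]
tool_rot: [0.996, 0.088, 0.001, 0.0]
wrist_force: [1.1, -0.0, -0.3]
opening: 0.999
gripper_force: 0.0
```

Request:
servo_tool:
  plan: [-0.22, 0.25, -0.1, 0, 0, 0, 1, -0.25, 0.29, 0, 0, 0, 0, 1, -0.25, 0.29, 0, 0, 0, 0, 1, -0.14, 0.175, 0, 0, 0, 0, 1, 0, 0, 0, 0, 0, 0, 1, 0, 0, 0, 0, 0, 0, 1, 0, 0, 0, 0, 0, 0, 1]

```text
clock: 25.8
tcp_pos: [467.5, -355.5, 240.5]
tool_rot: [0.996, 0.088, 0.0, -0.0]
wrist_force: [-0.5, 0.0, -0.2]
opening: 0.999
gripper_force: 0.0
```

Run:
```python
from h import *
d,T=wsnap('w7.png'); np.save('pics/w7T.npy',T)
d2=snap('top','top3.png')
a=cv2.resize(d['color'][70:235,230:390],None,fx=3.6,fy=3.6,interpolation=cv2.INTER_CUBIC)
b=cv2.resize(d2['color'][190:226,330:364],None,fx=6,fy=6,interpolation=cv2.INTER_CUBIC)
c=np.zeros((a.shape[0],a.shape[1]+b.shape[1],3),np.uint8);c[:,:a.shape[1]]=a;c[:b.shape[0],a.shape[1]:]=b
cv2.imwrite('pics/w7c.png',c[:,:,::-1])
go(466,-357,25,9.4)
```

```text
tcp [ 467.3 -355.9  240.4] yaw 10.09 tilt [0.0003 0.    ] open 87.2 gf 0.0 t 25.9 F [-0.4 -0.  -0.1]
  shift mm [ -1.5   0.9 215.4] units [-0.01   0.006  1.436] turn 0.69 deg units 0.0019
```

View pics/w7c.png

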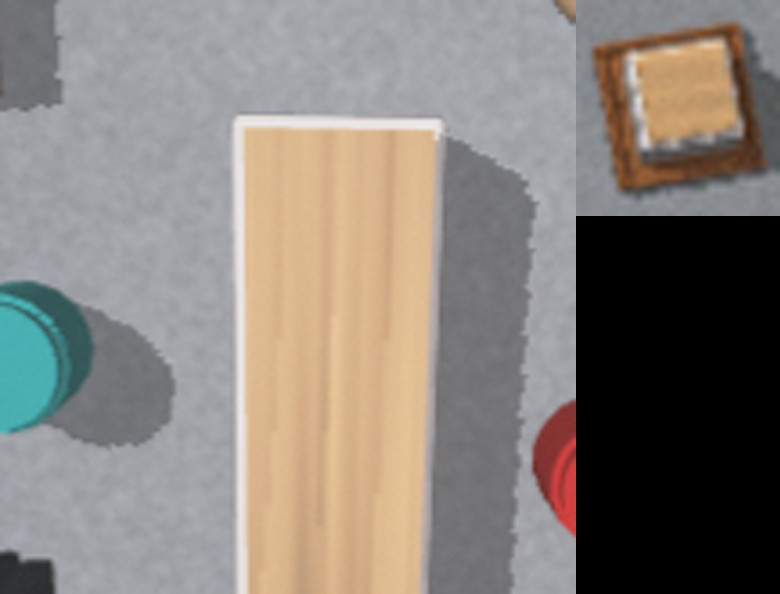

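The square tin is in its tray. The long lid's edges run from (234,120) to (240,590) and from (443,125) to (425,590), with the far edge at row ~120.

Run:
```python
from h import *
d=np.load('pics/w7.npz');T=np.load('pics/w7T.npy'); p=onz(d,np.array([(233,117),(443,121),(240,590),(425,590)])/3.6+[229.6,69.6],55,T)[:,:2]
a=lambda v:np.degrees(np.arctan2(v[1],v[0]))
print(p.round(1),a(p[0]-p[2]),a(p[1]-p[3]),a(p[0]-p[1])-90,np.linalg.norm(p[0]-p[1]))
yw=np.radians(9.4);u=np.array([np.cos(yw),np.sin(yw)]);c=(p[0]+p[1])/2-84*u;print(c)
go(*c,25,9.4)
```

```text
[[ 542.5 -312.3]
 [ 552.4 -374.3]
 [ 393.5 -337.8]
 [ 404.5 -398.6]] 9.719839341920128 9.324974298656077 9.117577466123123 62.81019165663508
[ 464.58844513 -356.9844846 ]
tcp [ 467.3 -355.9  240.4] yaw 10.09 tilt [0.0003 0.    ] open 87.2 gf 0.0 t 25.9 F [-0.4 -0.  -0.1]
  shift mm [ -2.9   0.6 215.4] units [-0.019  0.004  1.436] turn 0.69 deg units 0.0019
```

Request:
servo_tool:
  plan: [-0.014, 0.005, 0.2, 0, 0, 0.0019, 1, 0, 0, 0.35, 0, 0, 0, 1, 0, 0, 0.35, 0, 0, 0, 1, 0, 0, 0.3, 0, 0, 0, 1, 0, 0, 0.2, 0, 0, 0, 1, 0, 0, 0.06, 0, 0, 0, 1, 0, 0, 0, 0, 0, 0, 1, 0, 0, 0, 0, 0, 0, 1]
  force: 40

```text
clock: 26.9
tcp_pos: [465.7, -358.5, 22.9]
tool_rot: [0.997, 0.081, 0.001, 0.001]
wrist_force: [0.5, 0.5, -1.2]
opening: 1.003
gripper_force: 0.0
```

Request:
servo_tool:
  plan: [0, 0, 0, 0, 0, 0, -1, 0, 0, 0, 0, 0, 0, -1, 0, 0, 0, 0, 0, 0, -1, 0, 0, 0, 0, 0, 0, -1, 0, 0, 0, 0, 0, 0, -1]

```text
clock: 27.52
tcp_pos: [464.8, -357.8, 21.6]
tool_rot: [0.997, 0.081, 0.0, -0.0]
wrist_force: [-1.6, 3.3, 5.2]
opening: 0.757
gripper_force: 40.0
```

Run:
```python
from h import *
go(475,348.5,200,-4.9)
```

```text
tcp [ 464.8 -357.8   21.6] yaw 9.31 tilt [0.0001 0.0002] open 65.8 gf 40.0 t 27.52 F [-1.6  3.3  5.2]
  shift mm [ 124.3 -695.3 -178.3] units [ 0.829 -4.636 -1.189] turn 14.21 deg units 0.0395
```

Request:
servo_tool:
  plan: [0, 0, -0.05, 0, 0, 0, -1, 0, 0, -0.15, 0, 0, 0, -1, 0, 0, -0.3, 0, 0, 0, -1, 0, 0, -0.3, 0, 0, 0.0125, -1, 0, 0, -0.25, 0, 0, 0.0145, -1, 0, 0, 0, 0, 0, 0.0125, -1, -0.01, -0.15, 0, 0, 0, 0, -1, -0.025, -0.35, 0, 0, 0, 0, -1]

```text
clock: 28.52
tcp_pos: [465.0, -282.9, 178.0]
tool_rot: [0.999, -0.044, -0.0, -0.0]
wrist_force: [0.7, 1.0, -3.5]
opening: 0.755
gripper_force: 40.0
```

Request:
servo_tool:
  plan: [-0.025, -0.35, 0, 0, 0, 0, -1, -0.025, -0.35, 0, 0, 0, 0, -1, -0.025, -0.35, 0, 0, 0, 0, -1, -0.025, -0.35, 0, 0, 0, 0, -1, -0.025, -0.35, 0, 0, 0, 0, -1, -0.025, -0.35, 0, 0, 0, 0, -1, -0.025, -0.35, 0, 0, 0, 0, -1, -0.025, -0.35, 0, 0, 0, 0, -1]

```text
clock: 29.52
tcp_pos: [470.8, 140.2, 178.4]
tool_rot: [0.999, -0.042, -0.0, 0.0]
wrist_force: [0.9, -0.7, -3.8]
opening: 0.757
gripper_force: 40.0
```

Request:
servo_tool:
  plan: [-0.025, -0.35, 0, 0, 0, 0, -1, -0.025, -0.35, 0, 0, 0, 0, -1, -0.025, -0.35, 0, 0, 0, 0, -1, -0.02, -0.25, 0, 0, 0, 0, -1, -0.004, -0.1, 0, 0, 0, 0, -1, 0, 0, 0, 0, 0, 0, -1, 0, 0, 0, 0, 0, 0, -1, 0, 0, 0, 0, 0, 0, -1]

```text
clock: 30.52
tcp_pos: [475.5, 347.6, 178.7]
tool_rot: [0.999, -0.044, 0.0, 0.0]
wrist_force: [-0.6, -0.2, -3.7]
opening: 0.758
gripper_force: 40.0
```

Run:
```python
from h import *
d,T=wsnap('w8.png'); trays(d,T); go(475,348.5,32,-4.9)
```

```text
(257, 206, 130, 19) [435.5 350.4] [145.  21.] 85.0
(0, 89, 55, 98) [537.6 649.5] [ 53. 103.] 70.1
(421, 60, 71, 77) [547.  206.3] [67. 73.] 85.0
tcp [475.5 347.7 178.8] yaw -4.99 tilt [ 0.0003 -0.0006] open 65.3 gf 40.0 t 30.57 F [-0.6 -0.2 -3.2]
  shift mm [ -0.6  -0.8 146.8] units [-0.004 -0.005  0.978] turn -0.09 deg units -0.0002
```

View pics/w8.png

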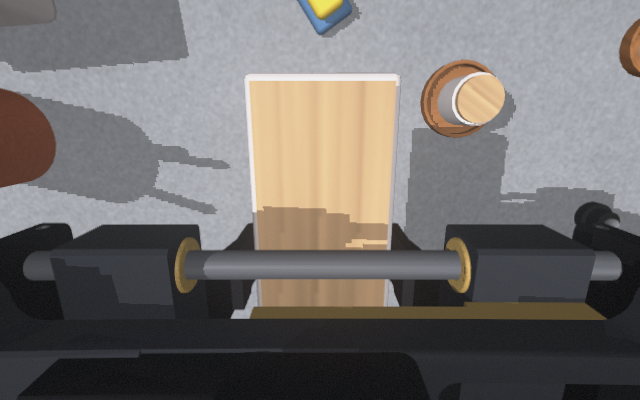

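The tin hides its tray here; the round tin stands in its tray at (460,100).

Request:
servo_tool:
  plan: [-0.009, 0, 0.1, 0, 0, 0, -1, 0, 0, 0.25, 0, 0, 0, -1, 0, 0, 0.25, 0, 0, 0, -1, 0, 0, 0.2, 0, 0, 0, -1, 0, 0, 0.12, 0, 0, 0, -1, 0, 0, 0.035, 0, 0, 0, -1, 0, 0, 0, 0, 0, 0, -1, 0, 0, 0, 0, 0, 0, -1]

```text
clock: 31.58
tcp_pos: [474.5, 349.3, 36.6]
tool_rot: [0.999, -0.043, 0.001, -0.001]
wrist_force: [0.1, -0.6, -4.0]
opening: 0.755
gripper_force: 40.0
```

Run:
```python
from h import *
d,T=wsnap('w9.png'); s=snap('scene','s9.png'); go(474,347.5,25.6,-4.9)
a=cv2.resize(s['color'][140:210,365:450],None,fx=5,fy=5,interpolation=cv2.INTER_CUBIC); cv2.imwrite('pics/s9c.png',a[:,:,::-1])
```

```text
tcp [474.4 349.1  36.4] yaw -4.93 tilt [0.0013 0.0007] open 65.8 gf 40.0 t 31.68 F [-0.2  0.6 -3.5]
  shift mm [-0.2  1.7 10.8] units [-0.002  0.011  0.072] turn -0.03 deg units -0.0001
```

View pics/s9c.png

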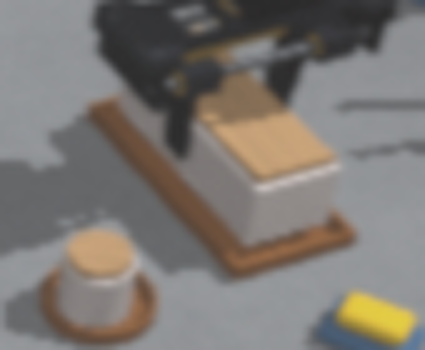

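The long tin is above its tray and lined up with it; the round tin is upright in its tray at (98,290).

Request:
servo_tool:
  plan: [0, 0.01, 0.03, 0, 0, 0, -1, 0, 0, 0.02, 0, 0, 0, -1, 0, 0, 0.012, 0, 0, 0, -1, 0, 0, 0.006, 0, 0, 0, -1, 0, 0, 0.004, 0, 0, 0, -1, 0, 0, 0, 0, 0, 0, -1, 0, 0, 0, 0, 0, 0, -1]

```text
clock: 32.55
tcp_pos: [473.7, 347.2, 25.6]
tool_rot: [0.999, -0.043, 0.0, 0.0]
wrist_force: [-5.2, -5.9, 8.9]
opening: 0.754
gripper_force: 40.0
```

Contact. Releasing and retreating upward.

Request:
servo_tool:
  plan: [0, 0, 0, 0, 0, 0, 1, 0, 0, 0, 0, 0, 0, 1, 0, 0, 0, 0, 0, 0, 1, 0, 0, -0.05, 0, 0, 0, 1, 0, 0, -0.2, 0, 0, 0, 1, 0, 0, -0.35, 0, 0, 0, 1, 0, 0, -0.35, 0, 0, 0, 1, 0, 0, -0.35, 0, 0, 0, 1]

```text
clock: 33.55
tcp_pos: [473.5, 347.3, 222.1]
tool_rot: [0.999, -0.043, 0.0, -0.0]
wrist_force: [0.7, 0.1, 0.4]
opening: 0.999
gripper_force: 0.0
```

Request:
servo_tool:
  plan: [-0.1, 0.35, -0.2, 0, 0, 0, 1, -0.1, 0.35, -0.1, 0, 0, 0, 1, -0.1, 0.35, 0, 0, 0, 0, 1, -0.1, 0.35, 0, 0, 0, 0, 1, 0, 0, 0, 0, 0, 0, 1, 0, 0, 0, 0, 0, 0, 1]

```text
clock: 34.3
tcp_pos: [396.0, 143.8, 265.3]
tool_rot: [0.999, -0.043, 0.001, -0.0]
wrist_force: [0.2, -0.8, 0.4]
opening: 0.997
gripper_force: 0.0
```

Run:
```python
from h import *
d=snap('top','t10.png'); s=snap('scene','s10.png')
a=cv2.resize(d['color'][150:275,170:370],None,fx=4,fy=4,interpolation=cv2.INTER_CUBIC); cv2.imwrite('pics/t10c.png',a[:,:,::-1]); go(474,347,200)
```

```text
tcp [396.1 144.4 264.9] yaw -4.81 tilt [0.0002 0.0003] open 86.9 gf 0.0 t 34.4 F [ 0.   0.6 -0.4]
  shift mm [  60.7 -208.4   65. ] units [ 0.404 -1.389  0.433] turn 0 deg units 0.0
```

View pics/t10c.png

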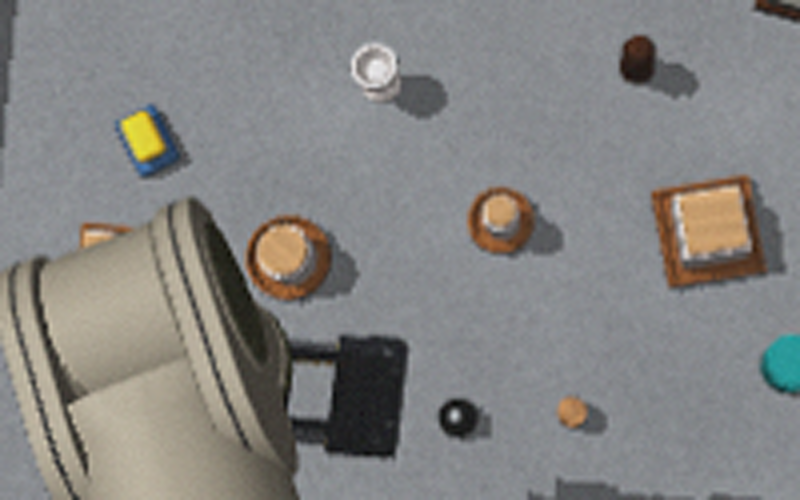

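The small, round and square tins stand centred, and the egg cup and shaker are unmoved. The arm hides the long tin, so I'm clearing the view for one more check.

Request:
servo_tool:
  plan: [0, 0.35, 0, 0, 0, 0, 1, 0, 0.35, 0, 0, 0, 0, 1, 0, 0.35, 0, 0, 0, 0, 1, 0, 0.35, 0, 0, 0, 0, 1, 0, 0.35, 0, 0, 0, 0, 1, 0, 0.35, 0, 0, 0, 0, 1, 0, 0, 0, 0, 0, 0, 1, 0, 0, 0, 0, 0, 0, 1]

```text
clock: 35.4
tcp_pos: [369.6, -169.5, 264.5]
tool_rot: [0.999, -0.042, -0.0, -0.0]
wrist_force: [-0.8, 0.0, -0.2]
opening: 0.997
gripper_force: 0.0
```

Run:
```python
from h import *
d=snap('top','t11.png')
a=cv2.resize(d['color'][190:275,170:230],None,fx=6,fy=6,interpolation=cv2.INTER_CUBIC); cv2.imwrite('pics/t11c.png',a[:,:,::-1])
```

```text
(no output)
```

View pics/t11c.png

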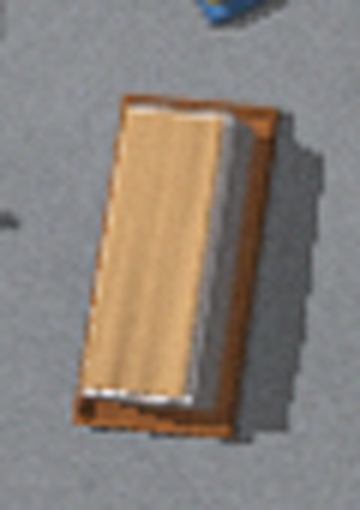

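The long tin sits flat in its tray; its leftward lean is parallax. I'll check the centring with numbers.

Run:
```python
from h import *
d=np.load('pics/t11.npz'); f=lambda L,z:onz(d,np.array(L)/6+[169.6,189.6],z)[:,:2].mean(0).round(1)
print(f([(128,107),(232,113),(192,403),(83,393)],59),f([(122,95),(278,108),(238,438),(75,422)],12))
```

```text
[476.  344.3] [476.  347.7]
```

Within about 3 mm of centre, so I'm handing it in.

```bash
python3 -c "
from station import workorder; print(workorder.close_job())"
```

```text
the job is handed in; nothing more can be done
None
```

All four tins were taken off top-down and stand upright, roughly centred, in their own trays; the egg cup and salt shaker were left alone, and the job was handed in at about 35 s (no verdict came back).

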